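Pin back the belt tensioner of a bottle-roller drive

ROBOT

A 7-joint arm with a two-finger parallel gripper is mounted at the origin on a cart in front of the work surface, level with it; the furniture and walls round the work are solid. World frame = base frame: x ahead of the robot, y to its left, z up, the work surface at z = 0. Lengths are in m, angles in rad, forces in N, time in s.
With the tool pointing down it reaches from about 0.4 to 0.85 m from the base axis. Payload 10.4 kg.
Tool frame: the origin (TCP) lies at the very end of the fingers, on their centre line; the grasp point (between the pads) lies 19 mm behind it; z points along the fingers, y is the line along which they close (so a half turn about z gives the same grasp; the last joint's range is limited). The gripper opens to 85 mm and grips with 20 to 120 N. Pads are 22 mm wide; open, the fingers measure 114 mm over their backs; the gripper's body (76 mm by 85 mm) begins 54 mm behind the grasp point. The pads swing forward as they close: fully open they stand 13 mm farther back than shut.
Start: joints at [1.178, 0.332, -0.065, 1.46, 0.022, 1.35, -0.088], TCP at [0.226, -0.583, 0.231] pointing down, gripper open.
Joint ranges: [-2.6, 2.6], [-0.5, 2.12], [-1.47, 1.34], [0.16, 2.42], [-1.27, 4.41], [0.06, 2.06], [-2.6, 2.6]. Speed limits (rad/s): [2.22, 2.22, 2.79, 2.79, 3.14, 3.14, 3.14].

INTERFACE

Orientations are given as a 3x3 rotation matrix whose columns are the frame's x, y, z axes.
In Python, from workcell import manip, grip, kinematics, sensors, vision, close_job gives the robot as it stands. Calls block until the motion is done:
- manip.movep(position, orientation): joint-space move of the TCP to a pose.
- manip.move_straight(position, feed=0.15, attitude=None): straight line of the TCP; attitude=None keeps the orientation; feed is the mean speed in m/s.
- manip.set_joints(angles): joint-space move.
- grip(opening, force=None): opening from 0.0 (shut) to 1.0 (fully open); force is the grip in N (None keeps the last); returns when the fingers have stopped.
- manip.sleep(seconds).
- kinematics.solve_ik(position, orientation): joint angles nearest the present ones, or None.
- sensors.get_state(): the state.
- vision.get_image(name): name is "scene" or "top"; returns the picture (400x640x3 uint8, blue, green, red); there is no depth.
- vision.camera_params(name): a dict with "fov_y" (degrees; the focal length in pixels is half the picture's height over the tangent of half this angle, whatever the lens; pixels are square), "cx", "cy" (the principal point, pixels), "k1" (the pictures are not rectified: a ray, as slopes to the right and down, at radius r is drawn at 1 + k1 r^2 times it, then the intrinsics apply), "R" (3x3) and "t" (3): a world point X has camera coordinates R X + t. Camera axes: x right, y down, z forward; pixel columns grow to the right and rows downward; lengths in m; the calibration is good to about 2 mm. A picture is of the moment at which its call begins. camera_params takes no time and is no camera call.
A pose or a line that the arm cannot do raises manip.IKError and nothing moves.
- close_job(): hands the job in; it is judged then, once.
The state is a dict: "time": time; "joint_positions": joint angles; "joint_vel": joint speeds; "effort": joint torques, N m; "ee_pos": TCP position; "tool_rot": TCP orientation; "force": force on the tool from outside, world axes, zero at the start; "moment": the same for the moment, N m; "opening": opening from 0.0 (shut) to 1.0 (fully open); "finger_force": force on a finger pad.
Only numpy, scipy, OpenCV 4.12 (cv2) and the standard library are available. Lean on these libraries where they do the work, as an engineer would, in place of code of your own. Each camera call takes 0.05 s, during which the arm holds its last target. There are 200 camera calls.

TASK

The drive belt of this bottle roller is off for replacement: pin the sprung belt tensioner back so that a new belt can be slipped on. Take the flat-handled locking pin from its stowage boss, put it down into the eye on the tension wheel's rim, use it to swing the wheel round against its spring until the wheel meets its end stop, and there press the pin fully home through the eye into the lock hole in the deck, so that it holds the wheel back when you let go. Leave the T-handled box spanner and the other things on the bench as they are.

Things in the scene. Friction and masses are not known exactly. Their poses are not given: they have to be found in the camera images.
- drive_unit: Fixed open drive: grey deck 170 (x) x 270 mm (y), top 40 mm above the worktop. Origin on the worktop on the tension wheel's axis; z up, -x side towards the robot, yaw up to 0.3. On the deck, mm: stowage bosses (sockets 27 across, tops 14 above the deck) at (-50, 108) and (-50, -108), pin in one, box spanner in the other; toothed pulleys at (43, -90) and (45, 85), tops 80 above the worktop.
- tension_wheel (a joint): Angle of the sprung tension wheel, rad: 0 at rest, grows counter-clockwise seen from above, 0.90 at its end stop. Its spring drives it back to 0 with 5 N (at 0) to 8 N (at 0.90) at the eye. Dark disc 92 mm across, 14 thick, 4 above the deck, carrying a white idler roller 34 across, its top 87 above the worktop, and an eye on its rim on the robot's side.
- wheel_eye (a point): Centre of the top face of the eye on the wheel's rim: a bright upright ring 32 mm across with a 16 mm bore right through, 14 mm deep, 60 mm from the wheel's axis; top 58, underside 44 mm above the worktop. Its bearing in the unit's frame (counter-clockwise from x) is 150 degrees at rest, 201.6 at the end stop.
- lock_hole (a point): Centre of the lock hole's mouth, at deck height (40 mm above the worktop): bore 14.5 mm, chamfered, 28 deep, 60 mm from the wheel's axis, bearing 202.9 degrees in the unit's frame. With the wheel at its end stop the eye lies over it: a pin in the eye that pushes the wheel against the stop stands within 1.5 mm of the hole's centre.
- lock_pin: Locking pin, loose, 85 mm long, 90 g. Origin at its tip, z up to the handle. Steel shank 12 mm across, 40 long, last 6 mm tapered; flange 24 across at 40 to 45; flat black handle 50 wide (x), 14 thick (y), 49 to 85 above the tip: grip across the thickness. Stowed upright, tip 14 above the worktop, yaw within 0.4 rad of the unit's. Home: flange on the eye, tip 22 below the deck's top.
- box_spanner: T-handled box spanner, loose, all bright steel, 92 mm long, with a thin round cross-bar 63 mm long along its x, stowed upright in the other boss, top 106 mm above the worktop. Origin at its tip, z up. Not to be disturbed.
- bottle_pbs: White bottle with a blue cap, 56 mm across, 120 mm tall, loose, at the right front of the unit. Origin under its centre. Bystander.

How it is judged:
By the outcome, as a careful person would: the job done as asked, in the order asked, and still so for the second after the job is handed in, with the robot touching nothing.
It also fails if it takes over 45 s, if anything falls off the work surface, if the arm or the gripper's body presses on something with over 40 N, if the wrist force passes 120 N, or if a joint passes its speed limit or range.

## Working session

There is one attempt and no reset: what is moved stays moved. The work goes in short steps, each a Python script; the robot and the scene stay as the last script left them, time stands still between calls to the robot, and variables do not carry over. Pictures are saved under pics/ and viewed, at most 10 in all, crops included, and the job is handed in when it is done.

```bash
mkdir -p pics; python3 - <<'E'
from workcell import vision,sensors
import cv2
for n in("scene","top"):
    cv2.imwrite(f"pics/{n}0.png",vision.get_image(n)); print(n,vision.camera_params(n))
print(sensors.get_state())
E
```

```text
scene {'fov_y': 42.87708862964202, 'cx': 320.5699288735029, 'cy': 197.4051680578757, 'k1': -0.08257467306817469, 'R': array([[ 8.96628397e-01, -4.42783235e-01, -7.24455585e-04],
       [-1.75793693e-01, -3.54476573e-01, -9.18391494e-01],
       [ 4.06391554e-01,  8.23583248e-01, -3.95672261e-01]]), 't': array([-0.53165513,  0.09022322,  1.05843961])}
top {'fov_y': 45.78722355458892, 'cx': 317.14646904969123, 'cy': 190.3162258078065, 'k1': -0.1126009859550387, 'R': array([[ 0.00812205, -0.99971924, -0.02225919],
       [-0.99296714, -0.00543396, -0.11826551],
       [ 0.11811135,  0.0230632 , -0.99273249]]), 't': array([-0.19611143,  0.51508641,  0.86183725])}
{'time': 0.1, 'joint_positions': array([ 1.17839945,  0.33278544, -0.06471839,  1.46086712,  0.02157875,
        1.3499309 , -0.08851385]), 'joint_vel': array([ 0.00064548, -0.00229584, -0.0004781 , -0.00473209, -0.0014858 ,
        0.00279053,  0.00084118]), 'effort': array([ 4.87598227e-04, -6.26745701e+01,  4.85276256e-02, -3.92431962e+01,
        1.63458637e-02,  6.87592619e-03, -3.00486829e-05]), 'ee_pos': array([ 0.22577699, -0.58241753,  0.23060538]), 'tool_rot': array([[ 9.32394160e-01,  3.61442775e-01, -5.00303294e-04],
       [ 3.61443120e-01, -9.32393394e-01,  1.19592639e-03],
       [-3.42205320e-05, -1.29590597e-03, -9.99999160e-01]]), 'force': array([ 0.328089  , -0.76972411, -0.42926718]), 'moment': array([ 0.02482803, -0.01778547, -0.02700281]), 'finger_force': 0.0, 'opening': 0.9973375605724856}
```

View pics/scene0.png

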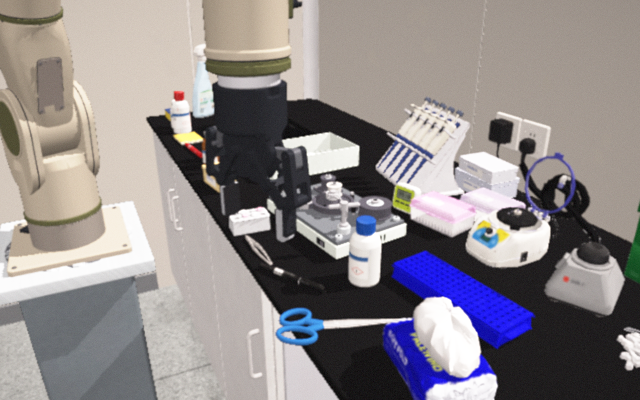

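View pics/top0.png

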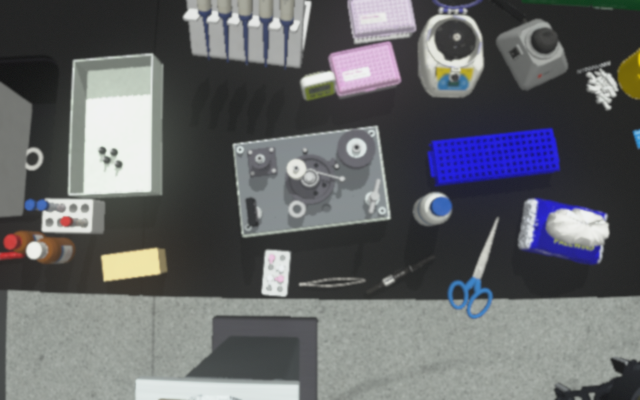

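Top view: the unit is centred near (312,180), the pin's black handle is at (252,211), the spanner at (373,200) and the bright eye at (296,209). I'll zoom in and segment the deck and pin.

```bash
cat > h.py <<'E'
import numpy as np, cv2
from workcell import manip,grip,kinematics,sensors,vision,close_job
def K(p):
    f=200/np.tan(np.radians(p["fov_y"]/2)); return np.array([[f,0,p["cx"]],[0,f,p["cy"]],[0,0,1.]]),np.array([p["k1"],0,0,0,0.])
def cast(name,px,z):
    p=vision.camera_params(name); k,d=K(p)
    u=cv2.undistortPoints(np.array(px,float).reshape(-1,1,2),k,d).reshape(-1,2)
    r=np.c_[u,np.ones(len(u))]@p["R"]; c=-p["R"].T@p["t"]
    return c+r*((z-c[2])/r[:,2])[:,None]
def proj(name,X):
    p=vision.camera_params(name); k,d=K(p)
    return cv2.projectPoints(np.array(X,float).reshape(-1,3),cv2.Rodrigues(p["R"])[0],p["t"],k,d)[0].reshape(-1,2)
def down(yaw):  # tool x at angle yaw, z down
    c,s=np.cos(yaw),np.sin(yaw); return np.array([[c,s,0],[s,-c,0],[0,0,-1.]])
E
python3 - <<'E'
from h import *
im=cv2.imread("pics/top0.png")
crop=im[115:245,225:400]
cv2.imwrite("pics/c0.png",cv2.resize(crop,None,fx=4.5,fy=4.5,interpolation=cv2.INTER_CUBIC))
g=cv2.cvtColor(im,cv2.COLOR_BGR2GRAY); m=np.zeros_like(g); m[115:245,225:400]=(g[115:245,225:400]>70)*255
m=cv2.morphologyEx(m,cv2.MORPH_CLOSE,np.ones((9,9)))
c=max(cv2.findContours(m,0,2)[0],key=cv2.contourArea)
ap=cv2.approxPolyDP(c,8,True).reshape(-1,2); print(ap)
W=cast("top",ap,0.04);print(W.round(4))
r=cv2.minAreaRect((cast("top",c.reshape(-1,2),0.04)[:,:2]*1000).astype(np.float32));print(r)
E
```

```text
[[378 126]
 [232 143]
 [242 237]
 [390 219]]
[[ 0.6379 -0.3068  0.04  ]
 [ 0.6044 -0.0308  0.04  ]
 [ 0.4274 -0.0547  0.04  ]
 [ 0.4626 -0.3275  0.04  ]]
((533.650390625, -179.74351501464844), (182.54856872558594, 281.11383056640625), 7.369070529937744)
```

View pics/c0.png

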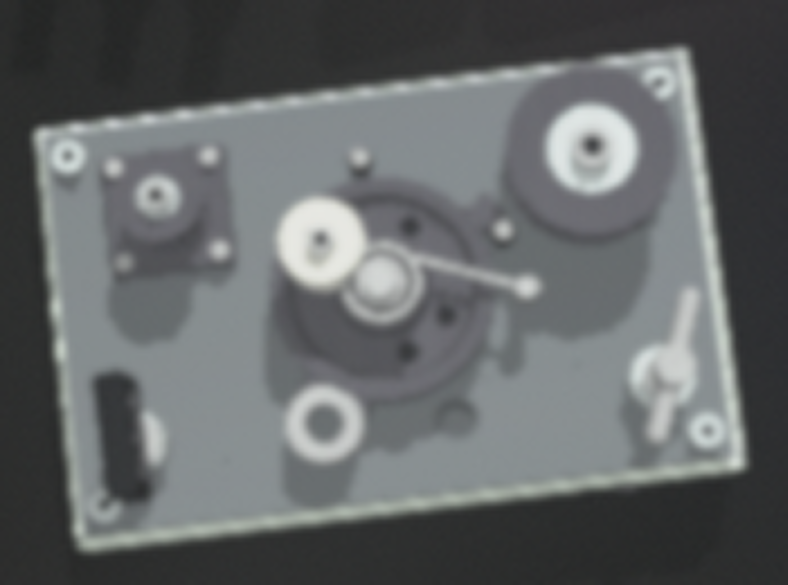

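Clear view: the pin handle is around crop (122,436), the eye ring at (325,424), the lock hole at (457,415) and the hub at (381,275). Next I'll locate these precisely.

```bash
python3 - <<'E'
from h import *
im=cv2.imread("pics/top0.png"); g=cv2.cvtColor(im,cv2.COLOR_BGR2GRAY)
def blob(m,x0,x1,y0,y1):
    s=np.zeros_like(g); s[y0:y1,x0:x1]=m[y0:y1,x0:x1]*255
    return max(cv2.findContours(s,0,2)[0],key=cv2.contourArea)
c=blob(g>160,285,310,198,222); e,re=cv2.minEnclosingCircle(c); el=np.array(cv2.moments(c)['m10']/cv2.moments(c)['m00']),cv2.moments(c)['m01']/cv2.moments(c)['m00']
print("eye",e,re,el)
E=cast("top",[el],.058)[0]
f=lambda p:(np.array(p)+.5)/4.5-.5+[225,115]
# hole: dark blob
s=g[200:214,318:336]; print(s)
H=cast("top",[f((457,415))],.040)[0]
for z in(.06,.07,.08):print("hub",z,cast("top",[f((381,278))],z)[0])
print("E",E,"H",H,np.linalg.norm(E[:2]-H[:2]),"expect",2*60*np.sin(np.radians(52.9/2)))
d=H[:2]-E[:2]; yaw0=np.arctan2(d[1],d[0])
a,b=np.radians(150),np.radians(202.9); v=np.array([np.cos(b)-np.cos(a),np.sin(b)-np.sin(a)])
yaw=yaw0-np.arctan2(v[1],v[0]); print("yaw",yaw)
yaw=.126
for P,t in((E,a),(H,b)): print("O",P[:2]-.06*np.array([np.cos(t+yaw),np.sin(t+yaw)]))
# handle
c=blob(g<52,244,262,194,228); r=cv2.minAreaRect(c);print(r)
print(cast("top",cv2.boxPoints(r),.099).round(4),cast("top",[r[0]],.099), cast("top",[r[0]],.09))
c=blob(g>170,285,310,155,182);e,re=cv2.minEnclosingCircle(c);print("idler",cast("top",[e],.087),re)
E
```

```text
eye (296.4032287597656, 208.9516143798828) 8.64937973022461 (array(296.3358209), 208.60281923714757)
[[109 108 105 102  99  99 100 104 107 108 110 118 128 137 140 140 141 141]
 [104 103  99  98 100 102 105 107 108 109 113 122 134 141 141 141 142 142]
 [ 98  97  99 101 104 107 106 106 106 108 115 127 137 142 142 142 142 142]
 [ 98 101 104 106 106 104 102 100  99 104 113 126 136 140 141 142 142 143]
 [105 106 107 107 104  98  94  92  92  95 102 115 129 138 142 142 142 142]
 [109 109 108 105  99  93  91  93  93  93  94 103 119 134 140 142 142 142]
 [109 110 108 103  96  94  98 101 103 101  98 100 113 128 138 142 142 142]
 [110 109 107 102  97  98 104 108 109 107 106 105 112 126 138 142 142 142]
 [109 109 108 102  99 102 107 109 110 109 109 109 115 128 138 142 143 142]
 [109 109 108 104 101 105 108 110 109 110 111 113 121 131 140 143 142 142]
 [110 110 111 109 110 111 112 112 112 111 113 119 127 136 141 142 142 143]
 [113 114 117 121 124 124 122 119 117 118 121 127 135 140 142 143 143 142]
 [123 125 128 134 136 135 132 130 128 129 132 136 140 142 143 142 142 143]
 [135 136 139 140 141 140 139 138 137 138 139 140 142 142 142 142 143 142]]
hub 0.06 [ 0.53808941 -0.17880848  0.06      ]
hub 0.07 [ 0.53660107 -0.1792113   0.07      ]
hub 0.08 [ 0.53511273 -0.17961412  0.08      ]
E [ 0.47933212 -0.15586961  0.058     ] H [ 0.48439907 -0.20978467  0.04      ] 0.05415263978115395 expect 53.4499998899342
yaw 0.15566421232296146
O [ 0.53465172 -0.17910194]
O [ 0.53629803 -0.17967657]
((255.5, 223.5), (1.0, 1.0), 90.0)
[[ 0.4507 -0.0875  0.099 ]
 [ 0.4507 -0.0892  0.099 ]
 [ 0.4489 -0.0893  0.099 ]
 [ 0.4489 -0.0875  0.099 ]] [[ 0.44980217 -0.08838798  0.099     ]] [[ 0.45022873 -0.08700724  0.09      ]]
idler [[ 0.54408398 -0.16115525  0.087     ]] 13.833955764770508
```

```bash
python3 - <<'E'
from h import *
im=cv2.imread("pics/top0.png"); g=cv2.cvtColor(im,cv2.COLOR_BGR2GRAY)
print(g[194:230,242:266])
for t in(60,75):
    s=np.zeros_like(g); s[194:228,244:264]=(g[194:228,244:264]<t)*255
    c=max(cv2.findContours(s,0,2)[0],key=cv2.contourArea); r=cv2.minAreaRect(c); print(t,r)
    b=cv2.boxPoints(r); W=cast("top",b,.097); print(W.round(4),W.mean(0))
R=down(0)
for z in(.099,.09): print(proj("top",[[.4718,-.0785,z]]))
for yaw in(0.126,.126-np.pi/2,.126+np.pi/2): print(yaw,kinematics.solve_ik([.4718,-.0785,.2],down(yaw)))
E
```

```text
[[139 139 139 139 139 139 139 139 140 139 140 139 140 139 139 139 140 139
  139 139 139 140 140 140]
 [139 139 139 139 139 139 138 137 136 137 138 138 139 139 139 139 139 139
  139 140 139 140 140 140]
 [139 139 138 137 136 134 131 128 124 126 130 134 137 139 139 140 140 140
  140 139 140 140 140 140]
 [139 139 137 132 125 118 112 106 100 101 110 120 129 135 138 140 140 140
  140 139 139 140 140 140]
 [140 138 133 121 102  88  81  75  71  72  81  93 111 126 135 139 140 139
  139 139 139 140 140 140]
 [139 137 128 108  80  63  60  58  57  57  59  67  85 111 130 138 140 139
  140 140 140 140 140 140]
 [139 137 126 102  72  57  56  55  55  55  53  55  69  96 123 136 139 140
  140 140 140 141 140 140]
 [139 137 127 105  74  57  55  55  56  56  54  57  69  91 117 134 139 140
  140 141 141 140 140 140]
 [139 138 130 110  79  58  56  56  56  57  56  64  76  92 115 133 139 140
  140 140 140 141 141 141]
 [140 138 133 116  83  59  54  56  56  55  58  69  82  95 116 132 140 140
  140 140 141 141 141 140]
 [140 139 136 119  87  61  55  56  56  56  59  71  84  95 115 133 139 140
  140 141 140 14
[... 2622 characters left out ...]
80.13418579101562)
[[ 0.4912 -0.0693  0.097 ]
 [ 0.4936 -0.0822  0.097 ]
 [ 0.4477 -0.0913  0.097 ]
 [ 0.4454 -0.0784  0.097 ]] [ 0.4694668  -0.08028691  0.097     ]
75 ((251.57998657226562, 212.05999755859375), (28.284271240234375, 8.202439308166504), 81.8698959350586)
[[ 0.493  -0.0696  0.097 ]
 [ 0.4951 -0.0838  0.097 ]
 [ 0.4465 -0.0919  0.097 ]
 [ 0.4444 -0.0778  0.097 ]] [ 0.46973754 -0.08077408  0.097     ]
[[250.10375627 210.73028571]]
[[250.93989781 211.11908069]]
0.126 [ 0.64030738  0.06676465 -0.58658036  1.85194187  0.03913246  1.2342601
 -1.40296973]
-1.4447963267948967 None
1.6967963267948964 [ 0.71029209  0.07323399 -0.65966256  1.84893482  0.04751019  1.23510087
  0.1622673 ]
```

```bash
python3 - <<'E'
from h import *
R=down(.13)
grip(0.55,100)
manip.movep([.4712,-.079,.20],R)
manip.move_straight([.4712,-.079,.115],.12)
s=sensors.get_state(); print(s["time"],s["ee_pos"],s["force"],s["opening"],s["joint_positions"])
a=vision.get_image("scene")[140:260,220:420]; b=vision.get_image("top")[110:250,220:400]
cv2.imwrite("pics/a1.png",np.vstack([cv2.resize(a,(500,300)),cv2.resize(b,(500,300))]))
E
```

```text
3.4417 [ 0.4716629  -0.07906098  0.11564113] [-0.51935671  0.33298288  0.26957992] 0.549883682681892 [ 0.62118951  0.15950073 -0.58656255  1.95229018  0.10120572  1.05739039
 -1.45009249]
```

View pics/a1.png

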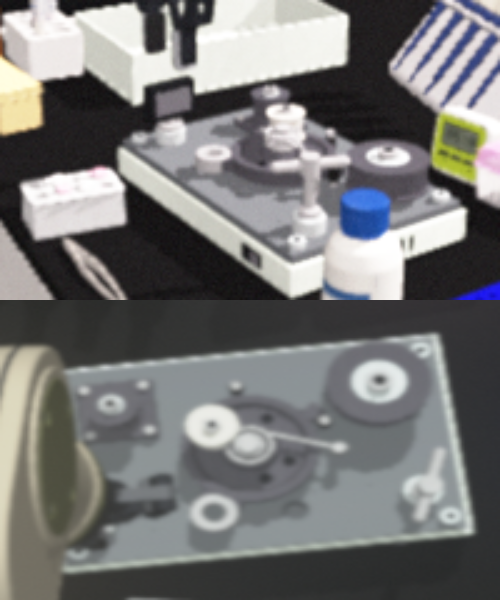

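The fingers bracket the black handle in both views. I'll descend, grip, lift and move towards the eye.

```bash
python3 - <<'E'
from h import *
manip.move_straight([.4712,-.079,.067],.08)
f0=sensors.get_state()["force"]
grip(0.0,100)
s=sensors.get_state(); print(s["time"],s["ee_pos"],s["force"]-f0,s["opening"],s["finger_force"])
manip.move_straight([.4712,-.079,.140],.08)
E=np.array([.4793,-.1559])
manip.move_straight([*E,.140],.12)
manip.sleep(.2)
s=sensors.get_state(); print(s["time"],s["ee_pos"],s["force"],s["opening"],s["finger_force"])
a=vision.get_image("scene"); b=vision.get_image("top")
cv2.imwrite("pics/s2.png",a);cv2.imwrite("pics/t2.png",b)
cv2.imwrite("pics/a2.png",np.vstack([cv2.resize(a[150:250,240:400],(480,300)),cv2.resize(b[150:240,240:384],(480,300))]))
E
```

```text
4.6917 [ 0.47171259 -0.07913423  0.06759809] [1.21312071 1.17270566 5.99749652] 0.14415159591528817 97.48774766921997
6.75 [ 0.47938242 -0.15514197  0.1400961 ] [-0.21964965 -0.03391257 -0.86576061] 0.14855560851183197 97.37634658813477
```

View pics/a2.png

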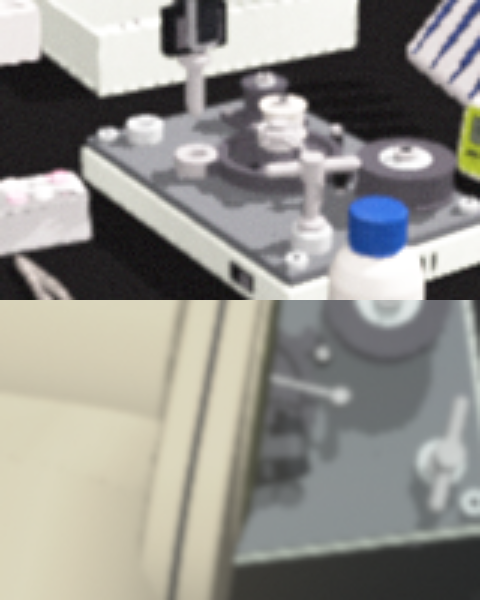

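```bash
python3 - <<'E'
from h import *
g=cv2.cvtColor(cv2.imread("pics/s2.png"),cv2.COLOR_BGR2GRAY)
print("shank");print(g[166:192,296:316])
print("eye");print(g[194:212,292:320])
T=np.array([.4794,-.1551]); 
for z in(.0885,.093,.11): print("axis pred",z,proj("scene",[[*T,z]]))
print("eye pred",proj("scene",[[.4793,-.1559,.058]]))
o=np.array([.4793,-.1559,.058]); 
for d in([.01,0,0],[0,.01,0],[0,0,.01]): print(proj("scene",[o+d])-proj("scene",[o]))
th=np.linspace(0,2*np.pi,60); ring=o+.016*np.c_[np.cos(th),np.sin(th),0*th]; p=proj("scene",ring); print(p.min(0),p.max(0))
E
```

```text
shank
[[ 21  23  36  53  49  40  50  87 140 156 153 151 168 211 214 213 230 237
  239 241]
 [ 27  29  29  34  43  48  55  84 117 139 131 142 183 218 232 237 241 240
  241 241]
 [ 84  84  95  85  99 111 122 151 167 172 181 191 207 218 233 239 240 239
  240 240]
 [183 180 190 164 168 165 173 176 183 203 226 237 236 229 232 237 239 239
  240 239]
 [238 239 235 194 166 172 176 178 196 216 226 228 226 221 231 238 240 239
  240 240]
 [241 241 241 224 194 176 177 178 182 194 201 202 217 228 236 241 239 241
  244 245]
 [239 242 242 239 228 206 180 176 178 183 187 202 230 239 242 243 241 241
  249 250]
 [240 241 241 241 241 233 186 171 173 176 182 214 239 246 247 244 231 228
  237 237]
 [239 239 242 244 244 237 190 169 177 178 187 218 228 236 236 215 172 153
  133 119]
 [240 240 244 247 245 236 186 164 178 183 193 189 160 135 125 103  76  62
   42  27]
 [236 224 240 244 236 207 171 170 179 192 196 171  99  44  30  31  26  29
   29  29]
 [189 157 165 143 121 112 143 164 178 190 199 168  88  34  30  30  26  28
   31  32]
 [ 81  71  62  42  31  66 139 165 179 186 197 169  87  32  29  32  30  31

[... 2842 characters left out ...]
  88  78  68  68  71  67  71  68]
 [112 110 112 113 108 106 109 122 141 128 130 138 140 138 138 137 120 108
  106 104 107  96  78  74  68  71  71  73]
 [109 112 109 111 113 113 108 110 118 115 113 112 114 113 115 113 113 113
  114 110 109 108  95  88  79  74  74  72]
 [113 116 115 116 127 131 129 126 128 128 130 129 125 115 108 112 114 108
  109 111 111 113 105 106  95  83  79  71]]
axis pred 0.0885 [[305.06527787 187.90125292]]
axis pred 0.093 [[305.03860243 185.95266921]]
axis pred 0.11 [[304.93738884 178.53436767]]
eye pred [[305.35732134 201.08499495]]
[[ 4.18451259 -0.82295553]]
[[-1.918227  -1.6535811]]
[[-0.05823987 -4.24687298]]
[297.96561892 198.15197749] [312.75156418 204.10021226]
```

In the scene view the shank axis projects to column 305.0 at eye height and the ring centre is at about (305.1, 200.7), so they are aligned. I'll lower in steps with force checks.

```bash
python3 - <<'E'
from h import *
manip.move_straight([.4793,-.1559,.114],.06)
f0=sensors.get_state()["force"]
for z in np.r_[.110:.0960:-.003, .0965]:
    manip.move_straight([.4793,-.1559,z],.04)
    s=sensors.get_state(); d=s["force"]-f0; print(round(s["time"],2),s["ee_pos"].round(4),d.round(1),s["moment"].round(2))
    if abs(d[2])>6: break
a=vision.get_image("scene"); cv2.imwrite("pics/s3.png",a)
cv2.imwrite("pics/a3.png",cv2.resize(a[150:230,240:400],(640,320)))
E
```

```text
7.68 [ 0.4793 -0.1559  0.1099] [0.1 0.4 0.2] [ 0.03 -0.01  0.02]
7.93 [ 0.4792 -0.1559  0.1069] [-1.1  0.6  0.5] [ 0.02  0.03 -0.03]
8.18 [ 0.4792 -0.1559  0.1038] [-0.9  0.8 -0.6] [-0.05  0.02 -0.04]
8.43 [ 0.4791 -0.1559  0.1008] [-0.8 -0.5  0.3] [ 0.01 -0.03  0.  ]
8.68 [ 0.4791 -0.1559  0.0978] [0.1 0.8 0.3] [ 0.02 -0.02 -0.02]
8.93 [ 0.4793 -0.1559  0.0964] [-0.9  0.9  0.2] [ 0.    0.01 -0.03]
```

View pics/a3.png

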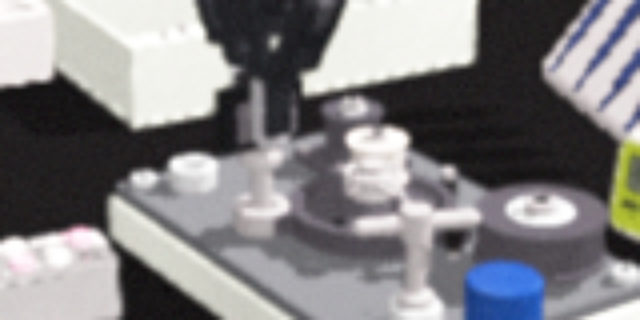

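The pin is in the eye with no contact force. I'll swing along the arc, using fine steps near the stop.

```bash
python3 - <<'E'
from h import *
O=np.array([.5351,-.1793]); yaw=.126; f0=sensors.get_state()["force"]
def at(b): t=np.radians(b)+yaw; return O+.06*np.array([np.cos(t),np.sin(t)])
for b in list(range(156,199,6))+[200,201,202,203,203.7,204.4,205,205.6]:
    manip.move_straight([*at(b),.0965],.06 if b<199 else .02)
    s=sensors.get_state(); d=s["force"]-f0; t=np.radians(b)+yaw
    r=np.array([np.cos(t),np.sin(t)]); n=np.array([-r[1],r[0]]); v=s["ee_pos"][:2]-O
    print(b,round(s["time"],2),"bear",round(np.degrees(np.arctan2(v[1],v[0])-yaw)%360,2),"rad",round(np.linalg.norm(v),4),"tan",round(d[:2]@n,1),"radF",round(d[:2]@r,1),"z",round(d[2],1))
    if d[:2]@n<-20: break
print(s["ee_pos"])
E
```

```text
156 9.24 bear 155.5 rad 0.0599 tan -5.1 radF -0.7 z 0.6
162 9.5 bear 161.27 rad 0.0595 tan -5.6 radF -2.7 z 0.6
168 9.76 bear 167.08 rad 0.0593 tan -5.7 radF -2.8 z -0.5
174 10.02 bear 172.94 rad 0.0592 tan -6.7 radF -3.3 z -0.0
180 10.28 bear 178.95 rad 0.0596 tan -6.9 radF -1.8 z 3.7
186 10.53 bear 184.75 rad 0.0594 tan -7.2 radF -2.5 z 3.0
192 10.79 bear 190.58 rad 0.0593 tan -7.5 radF -3.4 z 3.3
198 11.05 bear 196.47 rad 0.0592 tan -7.9 radF -4.2 z 4.6
200 11.31 bear 198.25 rad 0.059 tan -7.5 radF -4.7 z 3.2
201 11.56 bear 199.16 rad 0.0589 tan -7.6 radF -4.3 z 3.1
202 11.81 bear 200.11 rad 0.0589 tan -7.3 radF -5.4 z 2.9
203 12.06 bear 201.09 rad 0.0588 tan -7.6 radF -4.6 z 3.4
203.7 12.31 bear 201.74 rad 0.0587 tan -7.9 radF -4.1 z 2.4
204.4 12.56 bear 202.54 rad 0.0594 tan -7.4 radF -3.7 z 3.6
205 12.81 bear 203.1 rad 0.0594 tan -7.8 radF -3.2 z 4.3
205.6 13.06 bear 203.68 rad 0.0594 tan -7.9 radF -3.7 z 3.8
[ 0.48417276 -0.20977829  0.09616294]
```

```bash
python3 - <<'E'
from h import *
O=np.array([.5351,-.1793]); yaw=.126; f0=np.array([-.5,0,0])
for b in np.arange(206,212,.6):
    t=np.radians(b)+yaw;r=np.array([np.cos(t),np.sin(t)]); n=np.array([-r[1],r[0]])
    manip.move_straight([*(O+.0595*r),.0965],.02)
    s=sensors.get_state(); d=s["force"]-f0; v=s["ee_pos"][:2]-O
    print(b.round(1),round(s["time"],2),"bear",round(np.degrees(np.arctan2(v[1],v[0])-yaw)%360,2),"rad",round(np.linalg.norm(v),4),"tan",round(d[:2]@n,1),"radF",round(d[:2]@r,1),"z",round(d[2],1),s["moment"].round(2))
    if d[:2]@n<-16: break
print(s["ee_pos"])
a=vision.get_image("scene"); cv2.imwrite("pics/s4.png",a)
cv2.imwrite("pics/a4.png",cv2.resize(a[150:230,240:400],(640,320)))
E
```

```text
206.0 13.31 bear 204.12 rad 0.0592 tan -6.9 radF -2.0 z 3.7 [ 2.14  0.76 -0.  ]
206.6 13.56 bear 204.33 rad 0.0591 tan -9.9 radF -2.7 z 4.6 [ 2.52  1.09 -0.01]
207.2 13.81 bear 204.47 rad 0.0591 tan -11.8 radF -2.2 z 6.2 [ 2.86  1.5  -0.01]
207.8 14.06 bear 204.64 rad 0.059 tan -14.0 radF -1.9 z 8.2 [3.23 1.77 0.07]
208.4 14.31 bear 204.77 rad 0.059 tan -14.9 radF -1.3 z 9.2 [ 3.61  2.19 -0.03]
209.0 14.56 bear 204.94 rad 0.059 tan -16.6 radF -2.0 z 11.3 [3.97 2.55 0.02]
[ 0.48517411 -0.21068637  0.09597628]
```

View pics/a4.png

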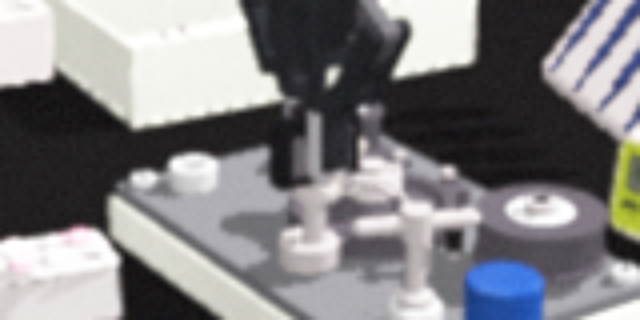

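The stop is met at a bearing of about 204.3°, where the force rises. I'll hold that push and press down stepwise.

```bash
cat > press.py <<'E'
from h import *
O=np.array([.5351,-.1793]); yaw=.126; f0=np.array([-.5,0,0])
def press(b,rad,zs,lim=35):
    t=np.radians(b)+yaw;r=np.array([np.cos(t),np.sin(t)]); n=np.array([-r[1],r[0]])
    for z in zs:
        manip.move_straight([*(O+rad*r),z],.03)
        s=sensors.get_state(); d=s["force"]-f0; v=s["ee_pos"][:2]-O
        print(z.round(4),round(s["time"],2),"ee",s["ee_pos"].round(4),"bear",round(np.degrees(np.arctan2(v[1],v[0])-yaw)%360,2),"rad",round(np.linalg.norm(v),4),"tan",round(d[:2]@n,1),"radF",round(d[:2]@r,1),"z",round(d[2],1))
        if d[2]>lim: break
E
python3 -c "
from press import *
press(206.9,.0595,np.r_[.0965,.094:.0700:-.003])"
```

```text
0.0965 14.86 ee [ 0.4847 -0.2103  0.0961] bear 204.37 rad 0.0592 tan -11.1 radF -1.7 z 4.6
0.094 15.11 ee [ 0.4845 -0.2104  0.0932] bear 204.31 rad 0.0594 tan -10.1 radF -3.3 z 0.7
0.091 15.36 ee [ 0.4844 -0.2104  0.09  ] bear 204.26 rad 0.0595 tan -9.7 radF -2.4 z 1.0
0.088 15.61 ee [ 0.4843 -0.2103  0.0869] bear 204.18 rad 0.0595 tan -10.1 radF -2.1 z 0.2
0.085 15.86 ee [ 0.4842 -0.2103  0.0839] bear 204.17 rad 0.0596 tan -9.0 radF -3.0 z 0.1
0.082 16.11 ee [ 0.4843 -0.2103  0.0809] bear 204.12 rad 0.0595 tan -10.4 radF -1.9 z -0.3
0.079 16.36 ee [ 0.4842 -0.2102  0.0779] bear 204.09 rad 0.0595 tan -10.3 radF -3.4 z -0.9
0.076 16.61 ee [ 0.4843 -0.2102  0.0749] bear 204.04 rad 0.0595 tan -10.8 radF -2.3 z 0.1
0.073 16.86 ee [ 0.4842 -0.2102  0.0719] bear 204.02 rad 0.0595 tan -10.2 radF -3.0 z -0.1
```

```bash
python3 -c "
from press import *
press(206.5,.0595,np.arange(.0722,.064,-.0008),25)
a=vision.get_image('scene')
cv2.imwrite('pics/a5.png',cv2.resize(a[150:230,240:400],(640,320)))"
```

```text
0.0722 17.11 ee [ 0.4842 -0.2101  0.0717] bear 204.0 rad 0.0595 tan -10.5 radF -1.5 z 5.1
0.0714 17.36 ee [ 0.4843 -0.2102  0.0715] bear 204.05 rad 0.0594 tan -13.3 radF 1.1 z 12.6
0.0706 17.61 ee [ 0.4844 -0.2102  0.0714] bear 204.1 rad 0.0594 tan -16.6 radF 2.9 z 21.2
0.0698 17.86 ee [ 0.4844 -0.2102  0.0713] bear 204.15 rad 0.0594 tan -19.9 radF 4.5 z 28.7
```

View pics/a5.png

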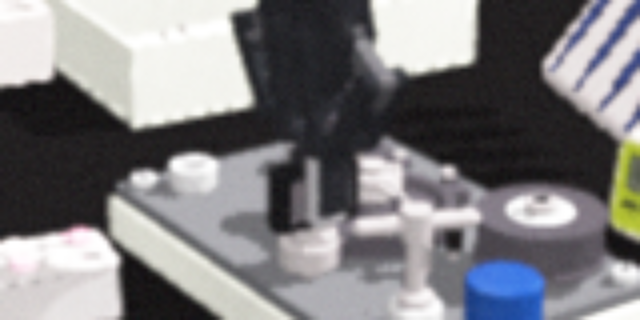

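The flange seats exactly at the expected height (TCP 0.0715, force rising). I'll ease the load, release, retreat and look.

```bash
python3 -c "
from press import *
press(204.5,.0595,np.array([.0712]))
grip(0.42)
p=sensors.get_state()['ee_pos']
manip.move_straight([p[0],p[1],.20],.1)
manip.move_straight([.45,.08,.28],.25)
s=sensors.get_state();print(s['time'],s['force'])
a=vision.get_image('scene');b=vision.get_image('top');cv2.imwrite('pics/t6.png',b)
cv2.imwrite('pics/a6.png',np.vstack([cv2.resize(a[150:240,240:400],(533,300)),cv2.resize(b[120:240,225:400],(533,300))]))"
```

```text
0.0712 18.16 ee [ 0.4838 -0.2094  0.0716] bear 203.22 rad 0.0595 tan -8.1 radF -1.1 z 9.8
21.3167 [ 0.1840048  -0.24210014 -0.47928217]
```

View pics/a6.png

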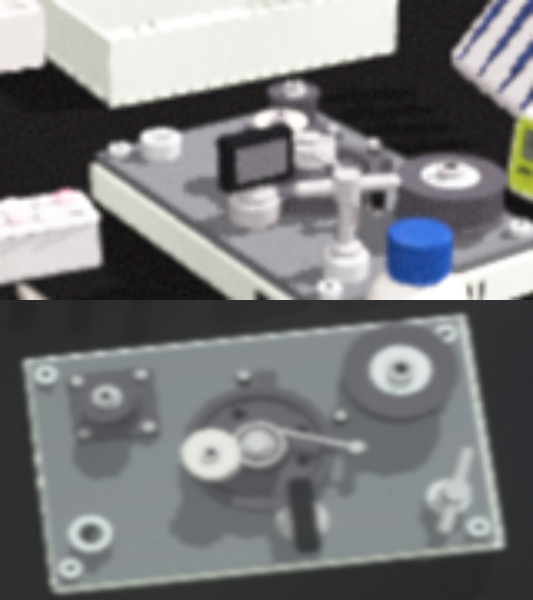

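```bash
python3 -c "
from h import *
p=np.array([.484,-.2097]);u=np.array([np.cos(.13),np.sin(.13)])*.025
f=lambda X:(proj('scene',X)-[240,150])*533/160
for z in(.103,.108): print(z,f([[*(p+u),z],[*(p-u),z]]))
print('bot',f([[*(p+u),.067],[*(p-u),.067]]))"
```

```text
0.103 [[293.95309987 124.72657156]
 [226.01918148 142.06431651]]
0.108 [[293.99489114 117.26218235]
 [225.9319298  134.44768906]]
bot [[293.65441567 177.65932033]
 [226.64165336 196.05141979]]
```

The final view shows the flange on the eye, with the handle's top corners at about (290,125) and (220,140). That matches the fully home height. The spanner and bottle are where they were.

```bash
python3 -c "
from workcell import close_job
print(close_job())"
```

```text
the job is handed in; nothing more can be done
None
```

The job is handed in: the locking pin is fully home through the wheel's eye into the lock hole and holds the tension wheel back at its end stop; the spanner and bottle were left untouched, and about 21 s of the 45 s were used.

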